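# Draw the mixer tap's cartridge and show its seals to the camera

### The job

The kitchen tap's brass retaining nut is already unscrewed and only lies loose over the cartridge: lift it off and set it down, without dropping it, on the floor of the steel parts tray. Then draw the cartridge up out of the tap and show its underside to the colleague watching through the tablet: hold it still in the air about 12 cm in front of the tablet's front camera, centred on the lens and with the underside square to it, and finish while holding it there. Do not touch the tablet or its stand, and leave the spare cartridge and everything else lying where it is.

Things in the scene. Friction and masses are not known exactly. Their poses are not given: they have to be found in the camera images.
- tap: single-lever kitchen mixer, chrome, lever off, fixed in a plywood stand (board 150 x 170 mm, its top 58 mm above the counter) that does not move. Origin: on the counter, under the column's vertical axis; z up. Column 51 mm diameter at most, top 46 mm. A low spout 21 mm thick runs 188 mm along the tap's +y, nowhere above 125 mm
- tap_mouth (a point): centre of the tap column's upper rim, 158 mm above the counter. The bore below it is 38 mm in diameter and 30 mm deep (straight, open at the top), its rim 4 mm thick (46 mm outside); the cartridge stands in it
- cartridge: old cartridge in the tap's bore, stem up, 1.5 mm play all round. Grey body 35 mm diameter, 31.5 high (shoulder 1.5 mm above the tap's rim); white neck 22 mm diameter, 12 high; square steel stem 10 x 10, 22.5 high, sides along its x and y. Rigid, 50 to 100 g. Origin: centre of the underside (face with port seals); z from there to the stem. Lifts straight out
- nut: brass hexagon retaining nut, no thread engaged, lying loose over the neck on the cartridge's shoulder, the stem rising through its middle. 38 mm across the flats (flats face its x axis and every 60 degrees from it), 14 mm high, hole about 25 mm, 40 to 85 g. Origin: centre of its underside, z up
- tray: shallow rectangular steel parts tray, open on top, 130 (x) by 180 (y) mm outside, 22 mm high, walls and floor 3 mm thick, does not move. Origin: centre of its underside on the counter. The chrome cap lies in its -y end; the +y half is free
- lens (a point): lens of the tablet's front camera, in the middle of the tablet's upper long edge, about 93 mm above the counter. z is the camera's line of sight: out of the screen, 55 degrees above level towards the robot's side; y is level along the tablet's long edge, x runs up the slope of the screen
- tablet_stand: aluminium stand with the tablet leaning on it, screen 35 degrees from level (tablet 200 x 135 x 8 mm, whole thing 100 mm high). Origin: on the counter under the stand's foot; its -x is the side the screen faces. Does not move; do not touch
- tablet: the tablet itself, on that stand: origin in the middle of its back, z out of the screen as for the lens. Do not touch
- cap: chrome cap of the tap, a hollow ring 47 mm diameter, 20 mm high, lying in the -y end of the tray. Leave it in the tray where it lies. Origin: centre of its underside
- spare: new spare cartridge, same as the old one, standing stem up in a small open carton (72 x 72 x 30 mm). Leave alone. Origin: centre of its underside
- lever: the tap's chrome lever, 45 mm round foot with a 105 mm arm, lying on the counter. Leave alone. Origin: under the foot
- wrench: open spanner 190 mm long lying on the counter. Leave alone. Origin: underside, on its length
- screwdriver: screwdriver 190 mm long lying on the counter. Leave alone. Origin: underside, on its length
- tape: roll of white thread tape, 54 mm diameter, 14 mm high, lying flat. Leave alone. Origin: centre of its underside
- grease: small white jar of grease with lid, 48 mm diameter, 42 mm high. Leave alone. Origin: centre of its underside
- mug: white mug, 82 mm diameter, 93 mm high, handle on its +y. Leave alone. Origin: centre of its underside

How it is judged:
By the outcome, as a careful person would: the job done as asked, in the order asked, and still so for the second after the job is handed in, while the arm keeps its last pose, push and grip.
It also fails if it takes over 58 s, if anything falls off the work surface, if the arm or the gripper's body presses on something with over 40 N, if the wrist force passes 120 N, or if a joint passes its speed limit or range.

### The arm

A 6-joint arm with a two-finger parallel gripper is mounted at the origin on the work surface. World frame = base frame: x ahead of the robot, y to its left, z up, the work surface at z = 0. Lengths are in m, angles in rad, forces in N, time in s.
With the tool pointing down it reaches from about 0.275 to 0.725 m from the base axis. Payload 15.9 kg.
Tool frame: the origin (TCP) lies midway between the tips of the shut fingers; the grasp point (between the pads) lies 19 mm behind it; z points along the fingers, y is the line along which they close (so a half turn about z gives the same grasp; the last joint's range is limited). The gripper opens to 85 mm and grips with 20 to 120 N. Pads are 22 mm wide; open, the fingers measure 114 mm over their backs; the gripper's body (76 mm by 85 mm) begins 54 mm behind the grasp point. The pads swing forward as they close: fully open they stand 13 mm farther back than shut.
Start: joints at [1.19, 0.213, -0.034, 1.323, 0, 1.571], TCP at [0.186, 0.464, 0.231] pointing down, gripper open.
Joint ranges: [-2.98, 2.98], [-0.74, 1.72], [-1.14, 1.35], [-2.1, 2.04], [-1.57, 1.44], [-3.14, 3.14]. Speed limits (rad/s): [1.89, 1.89, 2.39, 2.57, 3.14, 3.14].

### API

Orientations are given as [roll, pitch, yaw] about the fixed x, y, z axes, in that order (R = Rz(yaw) Ry(pitch) Rx(roll)).
In Python, from plant import env, eyes, workorder gives the robot as it stands. The module is installed in compiled form; this text tells all that it offers.
- The arm moves only by the shell command python3 -m handwheel 'ROWS' [FORCE]. ROWS is JSON, a list of rows, each an object with "delta_pos": the shift along the tool's x, y, z each as a share of 0.02 m, from -1 to 1, a list of three; "delta_rot": the turn, a rotation vector about the tool's x, y, z each as a share of pi/4 rad, from -1 to 1, a list of three; "grip": the closure, from 0 (fully open) to 1 (shut). In form: [{"delta_pos": [dx, dy, dz], "delta_rot": [ax, ay, az], "grip": grip}, ...]. A call has 1 to 12 rows; each row shifts and turns the commanded pose from where the row before left it, along the tool's axes as they then stand; what a row does not reach is not made up. A row lasts 1/10 s, in which the tool goes at most 50 mm and 8.59 degrees, less where a joint would pass 70% of its speed; a pose out of reach is approached as far as the arm can. A call with a number of a shift or a turn outside -1 to 1 is refused whole. A call with a gripper value outside its range is refused whole. The fingers move at their own pace and stop on an object; FORCE is the grip in N (left out, the last holds). Time passes only in rows, so rows that do not move let the fingers close. It gives the time, the measured TCP pose, the force, the opening and the grip force at its end, in the units of the state.
- env.observe(): the state, without advancing time (a new reading comes with each control period).
- eyes.read_camera(name): name is "scene" or "top" or "wrist"; returns a dict with "img" (400x640x3 uint8, red, green, blue), "range_z" (400x640 float32, m along the optical axis (not along the pixel's ray), 0 where there is no reading), "mtx" (3x3 intrinsics, pixels), "dist_coeffs" ([k1, k2, p1, p2, k3] as OpenCV has them; the pictures are not rectified), "R" (3x3) and "t" (3): a world point X has camera coordinates R X + t; the wrist camera has in their place "tool_from_camera" (4x4, takes a point from camera to tool coordinates, whose origin is the TCP and whose axes are the flange's). Camera axes: x right, y down, z forward; pixel columns grow to the right and rows downward; lengths in m; the calibration is good to about 2 mm. A picture is of the moment at which its call begins: read the wrist's pose just before it.
- workorder.finish_job(): hands the job in; it is judged then, once.
The state is a dict: "clock": time; "joints": joint angles; "joint_vel": joint speeds; "effort": joint torques, N m; "tool_pos": TCP position; "eef_rot": TCP orientation; "contact_force": force on the tool from outside, world axes, zero at the start; "moment": the same for the moment, N m; "finger_gap": opening from 0.0 (shut) to 1.0 (fully open); "grasp_force": force on a finger pad.
Only numpy, scipy, OpenCV 4.12 (cv2) and the standard library are available. Lean on these libraries where they do the work, as an engineer would, in place of code of your own. Each camera call takes 0.05 s, during which the arm holds its last target. There are 200 camera calls.

## Working session

There is one attempt and no reset: what is moved stays moved. The work goes in short steps, Python scripts to look and compute and a shell command to move; the robot and the scene stay as the last step left them, time stands still between calls to the robot, and variables do not carry over. Pictures are saved under pics/ and viewed, at most 10 in all, crops included, and the job is handed in when it is done.

```bash
mkdir -p pics
cat > h.py <<'E'
import numpy as np, cv2
from plant import env, eyes, workorder
from scipy.spatial.transform import Rotation as Ro
def cam(n):
    s=env.observe(); c=eyes.read_camera(n)
    if n=="wrist":
        T=np.eye(4);T[:3,:3]=Ro.from_euler('xyz',s['eef_rot']).as_matrix();T[:3,3]=s['tool_pos']
        M=np.linalg.inv(T@np.array(c['tool_from_camera'])); c['R']=M[:3,:3];c['t']=M[:3,3]
    c['R']=np.array(c['R']);c['t']=np.array(c['t']).ravel();c['mtx']=np.array(c['mtx']);c['dist_coeffs']=np.array(c['dist_coeffs'])
    return c
def cloud(c):
    v,u=np.mgrid[:400,:640]; p=np.stack([u,v],-1).reshape(-1,1,2).astype(np.float32)
    n=cv2.undistortPoints(p,c['mtx'],c['dist_coeffs']).reshape(400,640,2)
    z=c['range_z'][...,None]; X=np.concatenate([n*z,z],-1)
    W=(X-c['t'])@c['R']; W[c['range_z']==0]=np.nan
    return W
def proj(c,P):
    return cv2.projectPoints(np.array(P,float).reshape(-1,3),cv2.Rodrigues(c['R'])[0],c['t'],c['mtx'],c['dist_coeffs'])[0].reshape(-1,2)
E
python3 - <<'E'
from h import *
import pickle
print(env.observe())
for n in ["scene","top","wrist"]:
    c=cam(n);pickle.dump(c,open(n+'.pkl','wb'));cv2.imwrite(f'pics/{n}0.png',c['img'][...,::-1]);print(n,c['mtx'][0,0],-c['R'].T@c['t'])
E
```

```text
{'clock': 0.0, 'joints': array([ 1.18998368e+00,  2.13384461e-01, -3.50982903e-02,  1.32347324e+00,
       -4.08247479e-06,  1.57079587e+00]), 'joint_vel': array([-0.00014825, -0.00073747, -0.00072894,  0.00105204, -0.00015567,
       -0.0020131 ]), 'effort': array([-2.84460992e-03, -6.86173224e+01,  4.87114227e+01,  1.77434133e-02,
       -2.84482094e-04,  1.08802985e-05]), 'tool_pos': array([0.18570906, 0.46385715, 0.23078646]), 'eef_rot': array([-3.14043299e+00,  4.08194140e-06,  2.76078047e+00]), 'contact_force': array([-0.13337765,  0.77415455,  0.00232041]), 'moment': array([-0.05233419,  0.01867466, -0.0133645 ]), 'grasp_force': 0.0, 'finger_gap': 0.9998090448983139}
scene 364.71643755066384 [ 1.03063257 -0.18166954  0.9581585 ]
top 519.2799286117231 [0.31078376 0.03820555 1.6055859 ]
wrist 354.1206996464392 [0.12224267 0.4899618  0.37489584]
```

View pics/scene0.png

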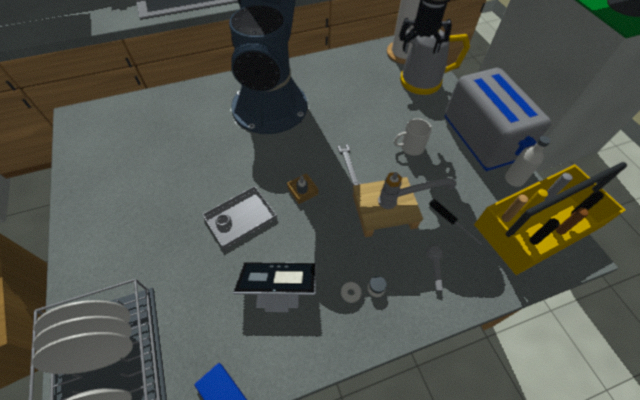

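View pics/top0.png

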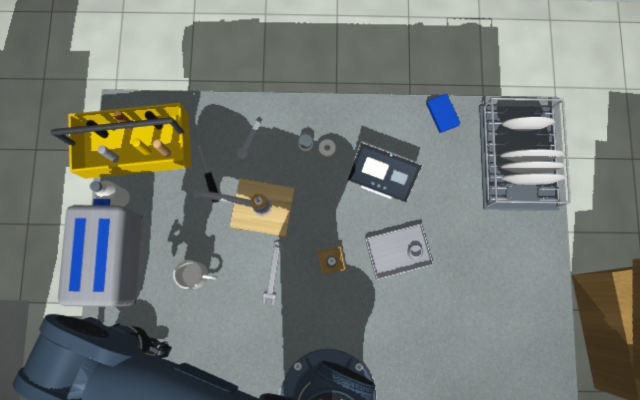

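Scene and top both show the tap with its nut (top ~(262,202)), the tray with the cap at its right end (~(400,250), cap (416,248)), and the tablet (~(386,172)). The spare cartridge in its carton is at ~(331,260). Next I'll measure from the clouds and look at enlarged crops.

Run:
```python
from h import *
import pickle
C={n:pickle.load(open(n+'.pkl','rb')) for n in['scene','top']}
a=C['top']['img'][120:290,225:445];b=C['scene']['img'][165:315,195:455]
a=cv2.resize(a,None,fx=3.0,fy=3.0,interpolation=cv2.INTER_CUBIC);b=cv2.resize(b,(660,381),interpolation=cv2.INTER_CUBIC)
cv2.imwrite('pics/ctop.png',a[...,::-1]);cv2.imwrite('pics/cscene.png',b[...,::-1])
for n,box in [('top',{'tap':(185,220,245,280),'tray':(215,285,360,440),'tab':(135,205,340,430),'spare':(240,280,315,350)}),('scene',{'tap':(165,215,375,410),'tray':(185,255,200,280),'tab':(255,315,230,325)})]:
    W=cloud(C[n])
    for k,(r0,r1,c0,c1) in box.items():
        P=W[r0:r1,c0:c1].reshape(-1,3);P=P[~np.isnan(P[:,0])]
        for lo,hi in {'tap':[(.176,.184),(.185,.2),(.2,.23),(.165,.176)],'tray':[(.001,.008),(.018,.026)],'tab':[(.02,.12),(.085,.12)],'spare':[(.03,.08)]}[k]:
            Q=P[(P[:,2]>lo)&(P[:,2]<hi)]
            if len(Q): print(n,k,lo,hi,len(Q),'mean',Q.mean(0).round(4),'min',Q.min(0).round(3),'max',Q.max(0).round(3))
            if k=='tab' and lo==.02 and n=='top':
                # ransac plane
                rng=np.random.default_rng(0);best=0
                for _ in range(300):
                    s=Q[rng.choice(len(Q),3)];m=np.cross(s[1]-s[0],s[2]-s[0]);m/=np.linalg.norm(m)+1e-12
                    I=abs((Q-s[0])@m)<.004
                    if I.sum()>best:best=I.sum();B=I
                S=Q[B];mu=S.mean(0);m=np.linalg.svd(S-mu)[2][2];m*=np.sign(m[2]);print('plane',B.sum(),mu,m,np.degrees(np.arcsin(m[2])),np.degrees(np.arctan2(m[1],m[0])))
```

```text
top tap 0.176 0.184 23 mean [0.5562 0.2074 0.1776] min [0.542 0.188 0.176] max [0.576 0.225 0.182]
top tap 0.185 0.2 16 mean [0.5581 0.2068 0.1932] min [0.552 0.201 0.189] max [0.564 0.211 0.197]
top tap 0.165 0.176 112 mean [0.5571 0.206  0.172 ] min [0.538 0.188 0.165] max [0.579 0.228 0.176]
top tray 0.001 0.008 2411 mean [ 0.4383 -0.2147  0.0037] min [ 0.333 -0.342  0.001] max [ 0.549 -0.094  0.008]
top tray 0.018 0.026 191 mean [ 0.4309 -0.221   0.0217] min [ 0.348 -0.316  0.018] max [ 0.518 -0.108  0.026]
top tab 0.02 0.12 2644 mean [ 0.6732 -0.163   0.0589] min [ 0.589 -0.274  0.02 ] max [ 0.756 -0.052  0.1  ]
plane 2009 [ 0.67269888 -0.16129419  0.05814948] [-0.52661877  0.19032145  0.82852303] 55.947315381933684 160.13000746725416
top tab 0.085 0.12 390 mean [ 0.7149 -0.1783  0.0904] min [ 0.671 -0.274  0.085] max [ 0.756 -0.084  0.1  ]
top spare 0.03 0.08 152 mean [ 0.4006 -0.0044  0.0396] min [ 0.364 -0.044  0.03 ] max [0.44  0.038 0.072]
scene tap 0.176 0.184 10 mean [0.5614 0.1994 0.1802] min [0.55  0.188 0.176] max [0.566 0.208 0.184]
scene tap 0.185 0.2 21 mean [0.5605 0.2027 0.1911] min [0.554 0.198 0.185] max [0.565 0.209 0.196]
scene tap 0.165 0.176 132 mean [0.5625 0.2005 0.1716] min [0.539 0.183 0.165] max [0.58  0.224 0.176]
scene tray 0.001 0.008 2341 mean [ 0.4354 -0.2167  0.003 ] min [ 0.275 -0.345  0.001] max [ 0.588 -0.074  0.008]
scene tray 0.018 0.026 300 mean [ 0.4371 -0.2242  0.0211] min [ 0.348 -0.318  0.018] max [ 0.52  -0.114  0.026]
scene tab 0.02 0.12 2737 mean [ 0.6851 -0.1702  0.061 ] min [ 0.588 -0.276  0.02 ] max [ 0.759 -0.057  0.097]
scene tab 0.085 0.12 548 mean [ 0.7186 -0.1826  0.0902] min [ 0.678 -0.276  0.085] max [ 0.759 -0.088  0.097]
```

View pics/ctop.png

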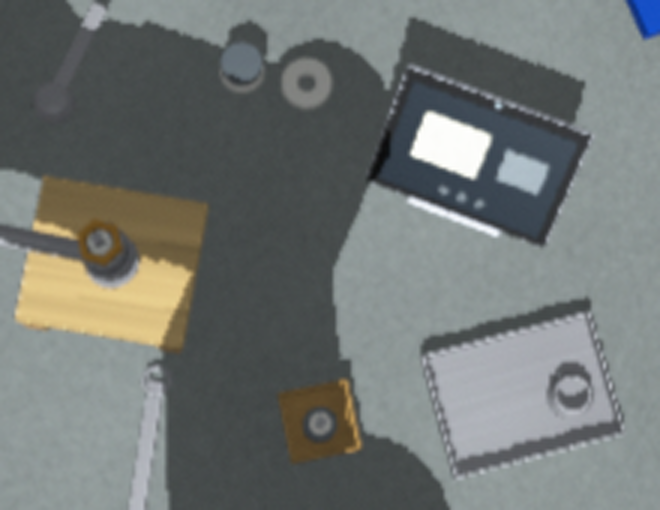

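View pics/cscene.png

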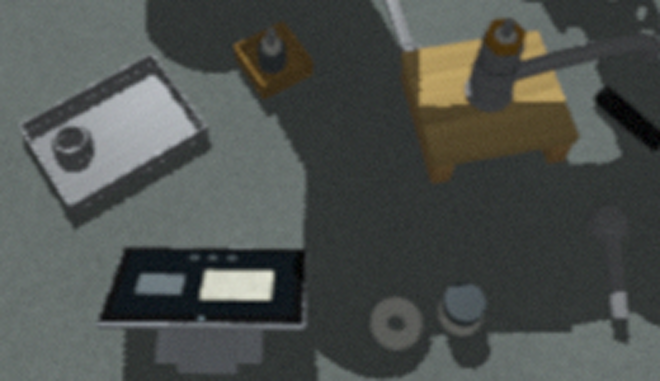

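Run:
```python
from h import *
import pickle
C={n:pickle.load(open(n+'.pkl','rb')) for n in['scene','top']}
def tri(uv):
    A=[];b=[]
    Ms={}
    Ps=[];ns=[]
    for n in uv:
        c=C[n];x=cv2.undistortPoints(np.float32([[uv[n]]]),c['mtx'],c['dist_coeffs']).ravel();ns.append(x);Ps.append(np.c_[c['R'],c['t']])
    X=cv2.triangulatePoints(Ps[0],Ps[1],ns[0].astype(float),ns[1].astype(float)).ravel();X=X[:3]/X[3]
    return X.round(4),{n:(proj(C[n],X)[0]-uv[n]).round(1) for n in uv}
T=lambda x,y:(225+(x+.5)/3-.5,120+(y+.5)/3-.5)
S=lambda x,y:(195+(x+.5)*260/660-.5,165+(y+.5)*150/381-.5)
for k,a,b in [('lens',(499,103),(201,317)),('stem top',(100,243),(507,30)),('spare top',(320,423),(270,37)),
  ('tabTL',(408,67),(306,325)),('tabTR',(588,136),(99,323)),('tabBR',(545,243),(124,249)),('tray a',(423,350),(208,128)),('tray b',(590,305),(74,226)),('tray c',(622,425),(24,128)),('tray d',(457,472),(153,59))]:
    print(k,*tri({'top':T(*a),'scene':S(*b)}))
W=cloud(C['top'])
P=W[135:205,340:430].reshape(-1,3);P=P[~np.isnan(P[:,0])]
mu=np.array([.6727,-.1613,.0581])
for az in (160.1,):
    n=np.array([np.cos(np.radians(az))*np.cos(np.radians(55)),np.sin(np.radians(az))*np.cos(np.radians(55)),np.sin(np.radians(55))])
    print(n)
w=pickle.load(open('wrist.pkl','rb'));print(np.array(w['tool_from_camera']).round(4))
```

```text
lens [ 0.7181 -0.1802  0.0972] {'top': array([0.2, 0. ]), 'scene': array([ 0.3, -0. ])}
stem top [0.5573 0.2057 0.1757] {'top': array([-0.2, -0.1]), 'scene': array([-0.3,  0. ])}
spare top [ 0.3993 -0.0062  0.0559] {'top': array([0.5, 0.2]), 'scene': array([ 0.5, -0. ])}
tabTL [ 0.7566 -0.0888  0.089 ] {'top': array([-0.1, -0. ]), 'scene': array([-0.2,  0. ])}
tabTR [ 0.6877 -0.2721  0.0882] {'top': array([0.7, 0.1]), 'scene': array([ 0.9, -0.1])}
tabBR [ 0.59   -0.2373  0.0217] {'top': array([0.2, 0. ]), 'scene': array([ 0.2, -0. ])}
tray a [ 0.4769 -0.1102  0.0247] {'top': array([0.1, 0. ]), 'scene': array([ 0.1, -0. ])}
tray b [ 0.53   -0.2869 -0.0067] {'top': array([-0.3, -0. ]), 'scene': array([-0.3,  0. ])}
tray c [ 0.4035 -0.3119  0.0226] {'top': array([-0.1, -0. ]), 'scene': array([-0.1,  0. ])}
tray d [ 0.3543 -0.1456  0.0157] {'top': array([0.2, 0. ]), 'scene': array([ 0.2, -0. ])}
[-0.53932711  0.19523369  0.81915204]
[[ 8.000e-04 -9.635e-01 -2.676e-01  6.860e-02]
 [ 1.000e+00  6.000e-04  6.000e-04  5.000e-04]
 [-4.000e-04 -2.676e-01  9.635e-01 -1.440e-01]
 [ 0.000e+00  0.000e+00  0.000e+00  1.000e+00]]
```

```bash
python3 -m handwheel '[{"delta_pos":[-1,-0.23,-0.12],"delta_rot":[0,0,0],"grip":0},{"delta_pos":[-1,-0.23,-0.12],"delta_rot":[0,0,0],"grip":0},{"delta_pos":[-1,-0.23,-0.12],"delta_rot":[0,0,0],"grip":0},{"delta_pos":[-1,-0.23,-0.12],"delta_rot":[0,0,0],"grip":0},{"delta_pos":[-1,-0.23,-0.12],"delta_rot":[0,0,0],"grip":0},{"delta_pos":[-1,-0.23,-0.12],"delta_rot":[0,0,0],"grip":0},{"delta_pos":[-1,-0.23,-0.12],"delta_rot":[0,0,0],"grip":0},{"delta_pos":[-1,-0.23,-0.12],"delta_rot":[0,0,0],"grip":0},{"delta_pos":[-1,-0.23,-0.12],"delta_rot":[0,0,0],"grip":0},{"delta_pos":[-1,-0.23,-0.12],"delta_rot":[0,0,0],"grip":0},{"delta_pos":[-1,-0.23,-0.12],"delta_rot":[0,0,0],"grip":0}]' 40 &&
python3 -m handwheel '[{"delta_pos":[-1,-0.23,-0.12],"delta_rot":[0,0,0],"grip":0},{"delta_pos":[-1,-0.23,-0.12],"delta_rot":[0,0,0],"grip":0},{"delta_pos":[-1,-0.23,-0.12],"delta_rot":[0,0,0],"grip":0},{"delta_pos":[-1,-0.23,-0.12],"delta_rot":[0,0,0],"grip":0},{"delta_pos":[-1,-0.23,-0.12],"delta_rot":[0,0,0],"grip":0},{"delta_pos":[-1,-0.23,-0.12],"delta_rot":[0,0,0],"grip":0},{"delta_pos":[-1,-0.23,-0.12],"delta_rot":[0,0,0],"grip":0},{"delta_pos":[-1,-0.23,-0.12],"delta_rot":[0,0,0],"grip":0},{"delta_pos":[0,0,0],"delta_rot":[0,0,0],"grip":0},{"delta_pos":[0,0,0],"delta_rot":[0,0,0],"grip":0}]'
python3 - <<'E'
from h import *
import pickle
s=env.observe();c=cam('wrist');pickle.dump(c,open('w1.pkl','wb'));print(s['tool_pos'],s['eef_rot'],s['clock'])
p=proj(c,[.557,.205,.17])[0];print(p)
x,y=np.clip(p.astype(int),[80,75],[560,325]);im=c['img'][y-75:y+75,x-80:x+80];print(x-80,y-75)
cv2.imwrite('pics/w1.png',cv2.resize(im,None,fx=4,fy=4,interpolation=cv2.INTER_CUBIC)[...,::-1])
W=cloud(c)
P=W.reshape(-1,3);P=P[(abs(P[:,0]-.557)<.04)&(abs(P[:,1]-.205)<.04)]
for lo,hi in [(.15,.164),(.168,.18),(.186,.2)]:
    Q=P[(P[:,2]>lo)&(P[:,2]<hi)]
    if len(Q):print(lo,len(Q),Q.mean(0),np.median(Q,0),Q.min(0),Q.max(0),cv2.minAreaRect(Q[:,:2].astype(np.float32)*1000))
E
```

```text
clock: 1.25
tool_pos: [0.3718, 0.3348, 0.2576]
eef_rot: [-3.141, -0.0, 2.761]
contact_force: [0.3, -0.1, 0.1]
finger_gap: 0.994
grasp_force: 0.0
clock: 2.25
tool_pos: [0.506, 0.2417, 0.2765]
eef_rot: [-3.141, -0.001, 2.76]
contact_force: [-0.5, 0.4, -0.1]
finger_gap: 1.002
grasp_force: 0.0
[0.50603144 0.24168822 0.27652151] [-3.14119600e+00 -6.07163598e-04  2.76003312e+00] 2.25
[299.24782694 265.88109171]
219 190
0.15 647 [0.54489672 0.21330767 0.15798118] [0.54193722 0.21572036 0.15870853] [0.53493844 0.18525074 0.15003407] [0.56869442 0.23020586 0.16396261] ((550.4389038085938, 211.02944946289062), (45.80806350708008, 28.942108154296875), 63.49652862548828)
0.168 1686 [0.55579346 0.20874701 0.17378825] [0.55455786 0.21043545 0.1742504 ] [0.53714981 0.18637761 0.16804556] [0.57965507 0.22834447 0.17999083] ((558.4640502929688, 207.29193115234375), (43.13587951660156, 39.2418212890625), 74.77205657958984)
0.186 277 [0.55710161 0.20780525 0.19345603] [0.55700296 0.20797756 0.19479286] [0.55172668 0.20066287 0.18601199] [0.56452019 0.21385936 0.1967189 ] ((558.076171875, 207.22410583496094), (10.09431266784668, 10.52407169342041), 30.70986557006836)
```

View pics/w1.png

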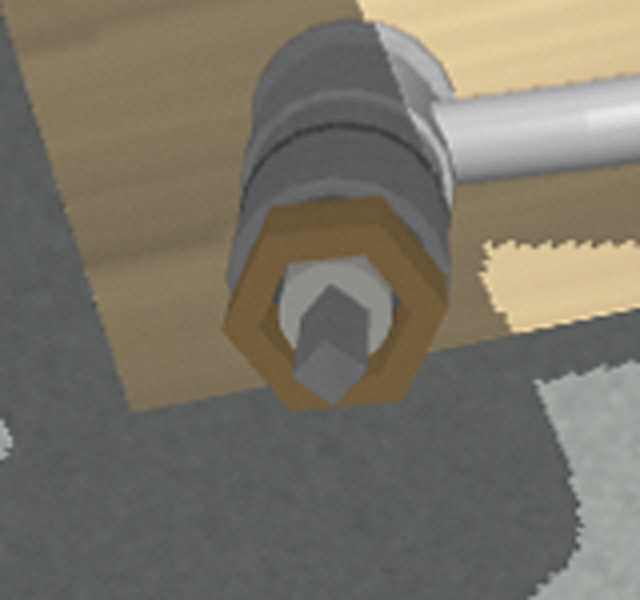

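Run:
```python
from h import *
import pickle
from scipy.spatial import ConvexHull
c=pickle.load(open('w1.pkl','rb'));P=cloud(c).reshape(-1,3);P=P[(abs(P[:,0]-.557)<.04)&(abs(P[:,1]-.205)<.04)]
# width vs angle for nut top and stem top; both with mid-position
for lo,hi in [(.1715,.177),(.191,.199)]:
    Q=P[(P[:,2]>lo)&(P[:,2]<hi)]; print('med z',np.median(Q[:,2]),len(Q))
    for a in range(0,180 if lo<.18 else 90,5 if lo<.18 else 6):
        d=np.array([np.cos(np.radians(a)),np.sin(np.radians(a))]);q=Q[:,:2]@d;l,h=np.percentile(q,[.7,99.3]);print(a,round((h-l)*1000,1),end=' | ')
    print()
```

```text
med z 0.17435545106758982 1474
0 40.3 | 5 40.9 | 10 41.2 | 15 41.3 | 20 41.2 | 25 40.6 | 30 39.9 | 35 39.0 | 40 38.1 | 45 37.9 | 50 38.3 | 55 39.0 | 60 39.7 | 65 40.6 | 70 40.9 | 75 40.7 | 80 40.5 | 85 40.2 | 90 39.8 | 95 39.1 | 100 38.4 | 105 38.2 | 110 38.8 | 115 39.6 | 120 40.3 | 125 40.9 | 130 41.4 | 135 41.6 | 140 41.5 | 145 41.2 | 150 40.5 | 155 39.8 | 160 38.8 | 165 38.5 | 170 39.0 | 175 39.8 | 
med z 0.19499358311436532 219
0 11.8 | 6 11.6 | 12 11.2 | 18 10.8 | 24 10.3 | 30 10.0 | 36 10.4 | 42 11.1 | 48 11.8 | 54 12.3 | 60 12.6 | 66 12.9 | 72 13.0 | 78 13.0 | 84 12.9 |
```

Wrist view: hex nut, with its top corners at crop (275,210)…(405,400), and the square stem top at about (333,371). The cloud puts the nut's flat normals at 45/105/165° and the stem sides at 30/120°. The nut top at z≈0.174 agrees with the expected 0.1735.

```bash
python3 -m handwheel '[{"delta_pos":[-0.76,-0.16,0.5],"delta_rot":[0,0,0],"grip":0},{"delta_pos":[-0.76,-0.16,0.5],"delta_rot":[0,0,0],"grip":0},{"delta_pos":[-0.76,-0.16,0.5],"delta_rot":[0,0,0],"grip":0},{"delta_pos":[-0.76,-0.16,0.5],"delta_rot":[0,0,0],"grip":0},{"delta_pos":[0,0,0],"delta_rot":[0,0,0.17],"grip":0},{"delta_pos":[0,0,0],"delta_rot":[0,0,0.17],"grip":0},{"delta_pos":[0,0,0],"delta_rot":[0,0,0.17],"grip":0},{"delta_pos":[0,0,0],"delta_rot":[0,0,0],"grip":0},{"delta_pos":[0,0,0],"delta_rot":[0,0,0],"grip":0}]'
python3 - <<'E'
from h import *
import pickle
s=env.observe();c=cam('wrist');pickle.dump(c,open('w2.pkl','wb'));print(s['tool_pos'],s['eef_rot'],s['clock'],s['joints'].round(3))
C=[pickle.load(open('w1.pkl','rb')),c]
def corners(c,z):  # brass top-face mask near
    W=cloud(c);g=(abs(W[...,2]-z)<.003)&(abs(W[...,0]-.558)<.03)&(abs(W[...,1]-.207)<.03)
    k,l,st,ce=cv2.connectedComponentsWithStats(g.astype(np.uint8));i=1+st[1:,4].argmax()
    h=cv2.convexHull(np.argwhere(l==i)[:,::-1].astype(np.float32));m=cv2.moments(h);return np.array([m['m10'],m['m01']])/m['m00'],st[i]
for z in (.1744,.195):
    uv=[];
    for cc in C: p,st=corners(cc,z);uv.append(p);print(p,st)
    n=[cv2.undistortPoints(np.float32([[u]]),k['mtx'],k['dist_coeffs']).ravel().astype(float) for u,k in zip(uv,C)]
    X=cv2.triangulatePoints(np.c_[C[0]['R'],C[0]['t']],np.c_[C[1]['R'],C[1]['t']],n[0],n[1]).ravel();print('tri',X[:3]/X[3])
    P=cloud(c).reshape(-1,3);P=P[(abs(P[:,0]-.558)<.03)&(abs(P[:,1]-.207)<.03)&(abs(P[:,2]-z)<.003)]
    print(cv2.minEnclosingCircle((P[:,:2]*1000).astype(np.float32)),np.median(P[:,2]))
    R=[]
    for a in range(0,180 if z<.18 else 90,3):
        q=P[:,:2]@[np.cos(np.radians(a)),np.sin(np.radians(a))];l,h=np.percentile(q,[.7,99.3]);R.append((a,round((h-l)*1e3,1)))
    print(*R)
    w=[r[1] for r in R]
cv2.imwrite('pics/w2.png',cv2.resize(c['img'][100:400,120:520],(800,600))[...,::-1])
E
```

```text
clock: 3.2
tool_pos: [0.5581, 0.2069, 0.2363]
eef_rot: [-3.141, -0.0, 2.364]
contact_force: [-0.1, -0.4, 0.1]
finger_gap: 0.998
grasp_force: 0.0
[0.55814403 0.2068726  0.23634001] [-3.14106432e+00 -2.36583038e-04  2.36388266e+00] 3.2 [ 0.355  0.417  0.26   1.414 -0.     1.133]
[302.35625311 267.93447932] [ 275  244   56   49 1486]
[319.75442672 208.76635176] [ 289  175   63   69 1901]
tri [0.55823853 0.20736655 0.17280323]
((558.67138671875, 207.23892211914062), 21.98505401611328) 0.17443183811935503
(0, np.float64(39.7)) (3, np.float64(40.0)) (6, np.float64(40.2)) (9, np.float64(40.4)) (12, np.float64(40.5)) (15, np.float64(40.5)) (18, np.float64(40.4)) (21, np.float64(40.1)) (24, np.float64(39.9)) (27, np.float64(39.7)) (30, np.float64(39.3)) (33, np.float64(38.8)) (36, np.float64(38.4)) (39, np.float64(37.8)) (42, np.float64(37.6)) (45, np.float64(37.6)) (48, np.float64(37.5)) (51, np.float64(38.1)) (54, np.float64(38.6)) (57, np.float64(39.1)) (60, np.float64(39.4)) (63, np.float64(39.7)) (66, np.float64(40.0)) (69, np.float64(40.2)) (72, np.float64(40.3)) (75, np.float64(40.4)) 
[... 1002 characters left out ...]
9511831085777123
(0, np.float64(12.0)) (3, np.float64(11.9)) (6, np.float64(11.7)) (9, np.float64(11.5)) (12, np.float64(11.4)) (15, np.float64(11.1)) (18, np.float64(10.8)) (21, np.float64(10.5)) (24, np.float64(10.2)) (27, np.float64(10.0)) (30, np.float64(9.8)) (33, np.float64(9.9)) (36, np.float64(10.1)) (39, np.float64(10.4)) (42, np.float64(10.7)) (45, np.float64(11.0)) (48, np.float64(11.2)) (51, np.float64(11.4)) (54, np.float64(11.6)) (57, np.float64(11.7)) (60, np.float64(11.9)) (63, np.float64(12.0)) (66, np.float64(12.1)) (69, np.float64(12.2)) (72, np.float64(12.3)) (75, np.float64(12.3)) (78, np.float64(12.3)) (81, np.float64(12.2)) (84, np.float64(12.1)) (87, np.float64(12.0))
```

View pics/w2.png

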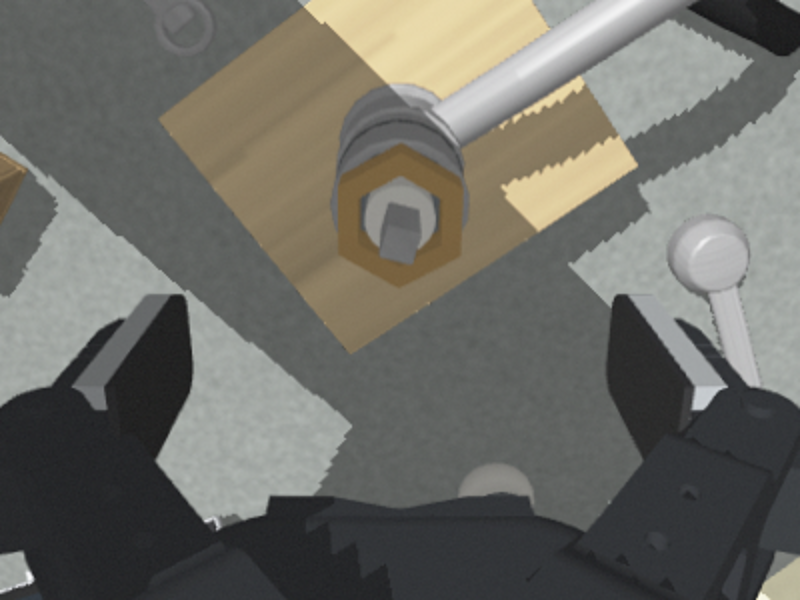

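Wrist view 2: the nut (crop (400,215)) has its flats parallel to the pads. Triangulated heights of 0.1728 (nut top) and 0.1937 (stem top) match the expected values. Descending with the tips kept just above the tap rim, then closing.

```bash
python3 -m handwheel '[{"delta_pos":[0,0,1],"delta_rot":[0,0,0],"grip":0},{"delta_pos":[0,0,1],"delta_rot":[0,0,0],"grip":0},{"delta_pos":[-0.02,0.02,1],"delta_rot":[0,0,0],"grip":0.2},{"delta_pos":[0,0,0.72],"delta_rot":[0,0,0],"grip":0.4},{"delta_pos":[0,0,0],"delta_rot":[0,0,0],"grip":1},{"delta_pos":[0,0,0],"delta_rot":[0,0,0],"grip":1},{"delta_pos":[0,0,0],"delta_rot":[0,0,0],"grip":1},{"delta_pos":[0,0,0],"delta_rot":[0,0,0],"grip":1},{"delta_pos":[0,0,0],"delta_rot":[0,0,0],"grip":1},{"delta_pos":[0,0,0],"delta_rot":[0,0,0],"grip":1}]' 40
```

```text
clock: 4.25
tool_pos: [0.5585, 0.2074, 0.1628]
eef_rot: [3.141, 0.0, 2.36]
contact_force: [0.1, 0.0, -1.2]
finger_gap: 0.434
grasp_force: 43.5
```

```bash
python3 -m handwheel '[{"delta_pos":[0,0,-0.4],"delta_rot":[0,0,0],"grip":1},{"delta_pos":[0,0,-0.8],"delta_rot":[0,0,0],"grip":1},{"delta_pos":[0,0,-0.8],"delta_rot":[0,0,0],"grip":1},{"delta_pos":[0,0,-0.8],"delta_rot":[0,0,0],"grip":1},{"delta_pos":[0,0,-0.8],"delta_rot":[0,0,0],"grip":1},{"delta_pos":[0,0,0],"delta_rot":[0,0,0],"grip":1}]' &
wait
python3 - <<'E'
from h import *
import pickle
s=env.observe();print(s['tool_pos'],s['finger_gap'])
for n in('top','scene'):
    W=cloud(pickle.load(open(n+'.pkl','rb')));P=W.reshape(-1,3)
    P=P[(P[:,0]>.33)&(P[:,0]<.54)&(P[:,1]>-.335)&(P[:,1]<-.09)]
    Q=P[(P[:,2]>.015)&(P[:,2]<.027)]
    r=cv2.minAreaRect((Q[:,:2]*1000).astype(np.float32));print(n,r)
    c=np.array([.434,-.214]);F=P[np.hypot(*(P[:,:2]-c).T)<.04];print('floor z',np.median(F[:,2]))
# target: world goal for nut -> tool deltas
E
```

```text
clock: 4.85
tool_pos: [0.5593, 0.2077, 0.237]
eef_rot: [3.138, 0.002, 2.36]
contact_force: [-0.0, 0.9, -0.2]
finger_gap: 0.429
grasp_force: 43.5
[0.55927343 0.20766161 0.23702974] 0.4294716408010112
top ((432.5935363769531, -211.784423828125), (130.14451599121094, 181.58413696289062), 15.219671249389648)
floor z 0.002950262699495182
scene ((433.8612365722656, -215.59140014648438), (132.6307373046875, 179.9003448486328), 15.362222671508789)
floor z 0.0029912077350688457
```

```bash
python3 -m handwheel '[{"delta_pos":[-0.225,-0.483,0],"delta_rot":[0,0,0],"grip":1},{"delta_pos":[-0.449,-0.966,0],"delta_rot":[0,0,0],"grip":1},{"delta_pos":[-0.449,-0.966,0],"delta_rot":[0,0,0],"grip":1},{"delta_pos":[-0.449,-0.966,0],"delta_rot":[0,0,0],"grip":1},{"delta_pos":[-0.449,-0.966,0],"delta_rot":[0,0,0],"grip":1},{"delta_pos":[-0.449,-0.966,0],"delta_rot":[0,0,0],"grip":1},{"delta_pos":[-0.449,-0.966,0],"delta_rot":[0,0,0],"grip":1},{"delta_pos":[-0.449,-0.966,0],"delta_rot":[0,0,0],"grip":1},{"delta_pos":[-0.449,-0.966,0],"delta_rot":[0,0,0],"grip":1},{"delta_pos":[-0.449,-0.966,0],"delta_rot":[0,0,0],"grip":1}]' && python3 -m handwheel '[{"delta_pos":[-0.449,-0.966,0],"delta_rot":[0,0,0],"grip":1},{"delta_pos":[-0.449,-0.966,0],"delta_rot":[0,0,0],"grip":1},{"delta_pos":[-0.449,-0.966,0],"delta_rot":[0,0,0],"grip":1},{"delta_pos":[-0.449,-0.966,0],"delta_rot":[0,0,0],"grip":1},{"delta_pos":[-0.449,-0.966,0],"delta_rot":[0,0,0],"grip":1},{"delta_pos":[-0.449,-0.966,0],"delta_rot":[0,0,0],"grip":1},{"delta_pos":[-0.449,-0.966,0],"delta_rot":[0,0,0],"grip":1},{"delta_pos":[-0.449,-0.966,0],"delta_rot":[0,0,0],"grip":1},{"delta_pos":[-0.449,-0.966,0],"delta_rot":[0,0,0],"grip":1},{"delta_pos":[-0.225,-0.483,0],"delta_rot":[0,0,0],"grip":1},{"delta_pos":[0,0,0],"delta_rot":[0,0,0],"grip":1}]'
python3 - <<'E'
from h import *
import pickle
s=env.observe();c=cam('wrist');pickle.dump(c,open('w3.pkl','wb'));print(s['tool_pos'],s['eef_rot'],s['joints'].round(2))
print('lens px',proj(c,[.72,-.18,.095]))
cv2.imwrite('pics/w3.png',c['img'][...,::-1])
E
```

```text
clock: 5.85
tool_pos: [0.4884, 0.0156, 0.2335]
eef_rot: [-3.141, -0.001, 2.36]
contact_force: [-0.4, 0.8, -1.1]
finger_gap: 0.43
grasp_force: 43.5
clock: 6.95
tool_pos: [0.4201, -0.1743, 0.2339]
eef_rot: [-3.141, -0.001, 2.358]
contact_force: [-0.1, -0.6, -0.9]
finger_gap: 0.431
grasp_force: 43.5
[ 0.42005573 -0.17426534  0.23391844] [-3.14116492e+00 -7.76631802e-04  2.35834886e+00] [-0.39  0.12 -0.14  1.31 -0.    0.39]
lens px [[518.53938562 383.80851391]]
```

View pics/w3.png

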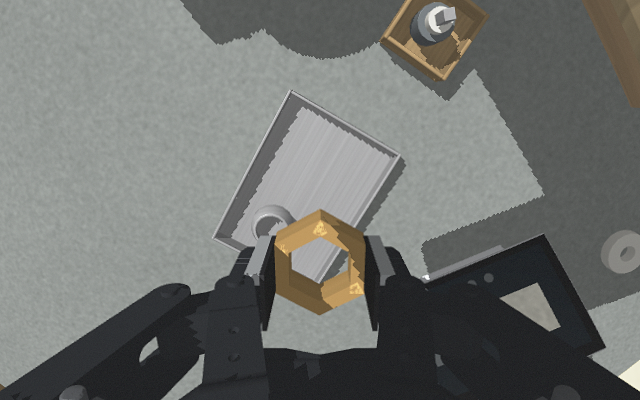

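The nut is held level between the pads at (320,262). The tray corners show at (290,92), (402,155) and (215,238). I'll check them against my tray estimate.

Run:
```python
from h import *
import pickle
c=pickle.load(open('w3.pkl','rb'));o=np.array([.433,-.2137,.022]);a=np.radians(15.3);x=np.array([np.cos(a),np.sin(a),0]);y=np.array([-np.sin(a),np.cos(a),0])
for i in(-1,1):
    for j in(-1,1): print(i,j,proj(c,o+i*.065*x+j*.09*y).round())
W=cloud(c);print('nut top',[W[v,u].round(4) for u,v in((290,242),(343,232),(290,280))])
M=W[240:300,285:355].reshape(-1,3);M=M[M[:,2]>.2];print(np.median(M[:,2]),M.mean(0))
```

```text
-1 -1 [[209. 238.]]
-1 1 [[288.  89.]]
1 -1 [[313. 291.]]
1 1 [[400. 155.]]
nut top [array([ 0.4036, -0.1739,  0.2478]), array([ 0.4159, -0.1564,  0.2462]), array([ 0.4173, -0.1889,  0.242 ])]
0.24597299756981408 [ 0.4246242  -0.17837586  0.24344985]
```

```bash
python3 -m handwheel '[{"delta_pos":[0,0,0.5],"delta_rot":[0,0,0],"grip":1},{"delta_pos":[0,0,1],"delta_rot":[0,0,0],"grip":1},{"delta_pos":[0,0,1],"delta_rot":[0,0,0],"grip":1},{"delta_pos":[0,0,1],"delta_rot":[0,0,0],"grip":1},{"delta_pos":[0,0,1],"delta_rot":[0,0,0],"grip":1},{"delta_pos":[0,0,1],"delta_rot":[0,0,0],"grip":1},{"delta_pos":[0,0,1],"delta_rot":[0,0,0],"grip":1},{"delta_pos":[0,0,1],"delta_rot":[0,0,0],"grip":1},{"delta_pos":[0,0,1],"delta_rot":[0,0,0],"grip":1},{"delta_pos":[0,0,1],"delta_rot":[0,0,0],"grip":1},{"delta_pos":[0,0,0.5],"delta_rot":[0,0,0],"grip":1},{"delta_pos":[0,0,0.25],"delta_rot":[0,0,0],"grip":1}]' && python3 -m handwheel '[{"delta_pos":[0,0,0.1],"delta_rot":[0,0,0],"grip":1},{"delta_pos":[0,0,0],"delta_rot":[0,0,0],"grip":1},{"delta_pos":[0,0,0],"delta_rot":[0,0,0],"grip":1}]'
```

```text
clock: 8.2
tool_pos: [0.4205, -0.1727, 0.0285]
eef_rot: [-3.141, -0.001, 2.361]
contact_force: [0.3, -0.2, -0.4]
finger_gap: 0.432
grasp_force: 43.5
clock: 8.5
tool_pos: [0.4215, -0.1736, 0.0281]
eef_rot: [3.141, 0.001, 2.36]
contact_force: [1.2, -1.1, -0.7]
finger_gap: 0.435
grasp_force: 43.5
```

```bash
python3 -m handwheel '[{"delta_pos":[0,0,0.5],"delta_rot":[0,0,0],"grip":1},{"delta_pos":[0,0,0.4],"delta_rot":[0,0,0],"grip":1},{"delta_pos":[0,0,0.1],"delta_rot":[0,0,0],"grip":1},{"delta_pos":[0,0,0],"delta_rot":[0,0,0],"grip":1},{"delta_pos":[0,0,0],"delta_rot":[0,0,0],"grip":1}]'
```

```text
clock: 9.0
tool_pos: [0.421, -0.1735, 0.0075]
eef_rot: [-3.142, -0.0, 2.36]
contact_force: [0.0, 0.4, -0.6]
finger_gap: 0.432
grasp_force: 43.5
```

```bash
python3 -m handwheel '[{"delta_pos":[0,0,0.05],"delta_rot":[0,0,0],"grip":1},{"delta_pos":[0,0,0],"delta_rot":[0,0,0],"grip":1}]'
```

```text
clock: 9.2
tool_pos: [0.4211, -0.1735, 0.0066]
eef_rot: [3.141, 0.0, 2.36]
contact_force: [0.4, 0.3, -0.9]
finger_gap: 0.432
grasp_force: 43.5
```

```bash
python3 -m handwheel '[{"delta_pos":[0,0,0.05],"delta_rot":[0,0,0],"grip":1},{"delta_pos":[0,0,0],"delta_rot":[0,0,0],"grip":1}]'
```

```text
clock: 9.4
tool_pos: [0.4211, -0.1735, 0.0055]
eef_rot: [3.142, 0.0, 2.36]
contact_force: [-0.1, -0.5, -0.8]
finger_gap: 0.429
grasp_force: 43.5
```

```bash
python3 -m handwheel '[{"delta_pos":[0,0,0.03],"delta_rot":[0,0,0],"grip":1},{"delta_pos":[0,0,0],"delta_rot":[0,0,0],"grip":1}]'
```

```text
clock: 9.6
tool_pos: [0.4211, -0.1735, 0.0054]
eef_rot: [3.141, 0.0, 2.36]
contact_force: [-3.7, 1.5, 11.7]
finger_gap: 0.43
grasp_force: 44.8
```

The nut is resting on the floor (11.7 N upward). Releasing and rising.

```bash
python3 -m handwheel '[{"delta_pos":[0,0,0],"delta_rot":[0,0,0],"grip":0.4},{"delta_pos":[0,0,0],"delta_rot":[0,0,0],"grip":0.3},{"delta_pos":[0,0,0],"delta_rot":[0,0,0],"grip":0.3},{"delta_pos":[0,0,-0.3],"delta_rot":[0,0,0],"grip":0.3},{"delta_pos":[0,0,-0.7],"delta_rot":[0,0,0],"grip":0.3},{"delta_pos":[0,0,-1],"delta_rot":[0,0,0],"grip":0.3},{"delta_pos":[0,0,-1],"delta_rot":[0,0,0],"grip":0.3},{"delta_pos":[0,0,-1],"delta_rot":[0,0,0],"grip":0.3},{"delta_pos":[0,0,-1],"delta_rot":[0,0,0],"grip":0.3},{"delta_pos":[0,0,-1],"delta_rot":[0,0,0],"grip":0.3},{"delta_pos":[0,0,-1],"delta_rot":[0,0,0],"grip":0.3},{"delta_pos":[0,0,-1],"delta_rot":[0,0,0],"grip":0.3}]' && python3 -m handwheel '[{"delta_pos":[0,0,-1],"delta_rot":[0,0,0],"grip":0.3},{"delta_pos":[0,0,-1],"delta_rot":[0,0,0],"grip":0.3},{"delta_pos":[0,0,-1],"delta_rot":[0,0,0],"grip":0.3},{"delta_pos":[0,0,-1],"delta_rot":[0,0,0],"grip":0.3},{"delta_pos":[0,0,0],"delta_rot":[0,0,0],"grip":0.3}]'
python3 - <<'E'
from h import *
import pickle
s=env.observe();c=cam('wrist');pickle.dump(c,open('w4.pkl','wb'));W=cloud(c).reshape(-1,3)
Q=W[(np.hypot(W[:,0]-.4211,W[:,1]+.1735)<.03)&(W[:,2]>.012)&(W[:,2]<.03)]
print(len(Q),np.median(Q,0),cv2.minEnclosingCircle((Q[:,:2]*1000).astype(np.float32)))
top=cam('top');pickle.dump(top,open('top2.pkl','wb'))
E
```

```text
clock: 10.8
tool_pos: [0.4209, -0.1734, 0.1662]
eef_rot: [3.141, 0.0, 2.36]
contact_force: [-0.3, -0.0, -0.9]
finger_gap: 0.706
grasp_force: 0.0
clock: 11.3
tool_pos: [0.4218, -0.1738, 0.2475]
eef_rot: [3.14, 0.003, 2.36]
contact_force: [-0.5, -0.6, 0.1]
finger_gap: 0.701
grasp_force: 0.0
619 [ 0.42213204 -0.1736061   0.01810182] ((421.6053466796875, -172.93032836914062), 21.703094482421875)
```

Nut confirmed on the tray floor (top 0.018, at (0.4216,-0.173)). Now a look at the lens from close up with the wrist camera, and pre-rotating to the stem angle (yaw 120°).

```bash
python3 -m handwheel '[{"delta_pos":[-0.915,0.529,-0.24],"delta_rot":[0,0,0],"grip":0.3},{"delta_pos":[-0.915,0.529,-0.24],"delta_rot":[0,0,0],"grip":0.3},{"delta_pos":[-0.915,0.529,-0.24],"delta_rot":[0,0,0],"grip":0.3},{"delta_pos":[-0.915,0.529,-0.24],"delta_rot":[0,0,0],"grip":0.3},{"delta_pos":[-0.915,0.529,-0.24],"delta_rot":[0,0,0],"grip":0.3},{"delta_pos":[-0.915,0.529,-0.24],"delta_rot":[0,0,0],"grip":0.3},{"delta_pos":[-0.915,0.529,-0.24],"delta_rot":[0,0,0],"grip":0.3},{"delta_pos":[-0.915,0.529,-0.24],"delta_rot":[0,0,0],"grip":0.3},{"delta_pos":[-0.915,0.529,-0.24],"delta_rot":[0,0,0],"grip":0.3},{"delta_pos":[-0.915,0.529,-0.24],"delta_rot":[0,0,0],"grip":0.3},{"delta_pos":[-0.915,0.529,-0.24],"delta_rot":[0,0,0],"grip":0.3}]' && python3 -m handwheel '[{"delta_pos":[0,0,0],"delta_rot":[0,0,0.17],"grip":0.3},{"delta_pos":[0,0,0],"delta_rot":[0,0,0.168],"grip":0.3},{"delta_pos":[0,0,0],"delta_rot":[0,0,0],"grip":0.3},{"delta_pos":[0,0,0],"delta_rot":[0,0,0],"grip":0.3}]'
python3 - <<'E'
from h import *
import pickle
s=env.observe();c=cam('wrist');pickle.dump(c,open('w5.pkl','wb'));print(s['tool_pos'],s['eef_rot'],s['joints'].round(2))
p=proj(c,[.72,-.18,.093])[0];print('lens px',p)
cv2.imwrite('pics/w5.png',c['img'][...,::-1])
W=cloud(c);P=W.reshape(-1,3);P=P[(P[:,2]>.02)&(P[:,2]<.115)&(P[:,0]>.56)&(P[:,1]<-.03)&(P[:,1]>-.29)]
rng=np.random.default_rng(0);best=0
for _ in range(400):
    q=P[rng.choice(len(P),3)];m=np.cross(q[1]-q[0],q[2]-q[0]);m/=np.linalg.norm(m)+1e-12
    I=abs((P-q[0])@m)<.003
    if I.sum()>best:best=I.sum();B=I
S=P[B];mu=S.mean(0);m=np.linalg.svd(S-mu)[2][2] if len(S)<5000 else np.linalg.eigh(np.cov((S-mu).T))[1][:,0];m*=np.sign(m[2])
print(len(P),best,mu,m,'elev',np.degrees(np.arcsin(m[2])),'az',np.degrees(np.arctan2(m[1],m[0])))
print('at lens xy z',mu[2]-(m[0]*(.72-mu[0])+m[1]*(-.18-mu[1]))/m[2])
E
```

```text
clock: 12.5
tool_pos: [0.6463, -0.2327, 0.297]
eef_rot: [-3.141, -0.001, 2.36]
contact_force: [0.2, -0.7, 1.3]
finger_gap: 0.7
grasp_force: 0.0
clock: 12.9
tool_pos: [0.6457, -0.2325, 0.2971]
eef_rot: [-3.141, -0.001, 2.099]
contact_force: [0.5, 0.2, 0.3]
finger_gap: 0.698
grasp_force: 0.0
[ 0.64567086 -0.2325437   0.2971142 ] [-3.14091173e+00 -8.22516786e-04  2.09872910e+00] [-0.35  0.7   0.88  1.75  0.    0.7 ]
lens px [410.28794235 157.60265958]
21264 21098 [ 0.67595208 -0.16073772  0.06151825] [-0.53484547  0.19741926  0.82156312] elev 55.24157533881915 az 159.74016136999288
at lens xy z 0.09482253194129235
```

View pics/w5.png

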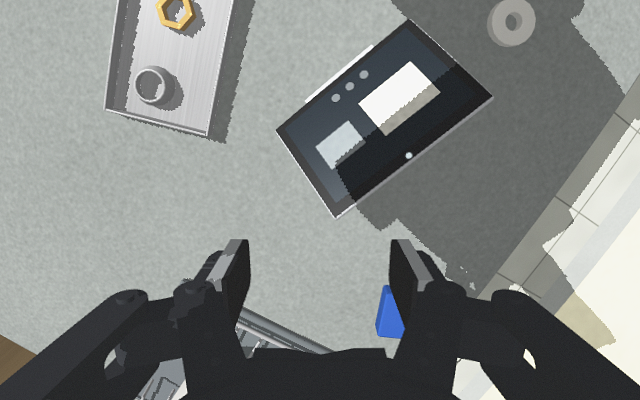

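Wrist view 5: the lens is the white dot at (408,155) on the tablet's upper edge. The nut lies in the tray at (175,12) and the cap at (153,88).

Run:
```python
from h import *
import pickle
c=pickle.load(open('w5.pkl','rb'));t=pickle.load(open('top.pkl','rb'));sc=pickle.load(open('scene.pkl','rb'))
def cen(c,u,v,r):
    g=c['img'][v-r:v+r+1,u-r:u+r+1].astype(float).sum(2);w=np.clip(g-np.percentile(g,70)-30,0,None);y,x=np.mgrid[v-r:v+r+1,u-r:u+r+1];return np.array([(w*x).sum(),(w*y).sum()])/w.sum()
a=cen(c,408,155,5);print(a,cloud(c)[int(round(a[1])),int(round(a[0]))])
n=lambda k,u:cv2.undistortPoints(np.float32([[u]]),k['mtx'],k['dist_coeffs']).ravel().astype(float)
def many(L):
    A=[];b=[]
    for k,u in L:
        o=-k['R'].T@k['t'];d=k['R'].T@np.append(n(k,u),1);d/=np.linalg.norm(d);M=np.eye(3)-np.outer(d,d);A.append(M);b.append(M@o)
    return np.linalg.lstsq(np.vstack(A),np.hstack(b),rcond=None)[0]
print(many([(c,a),(t,(391.2,154.2)),(sc,(273.8,289.7))]),many([(c,a),(t,(391.2,154.2))]),many([(c,a),(sc,(273.8,289.7))]))
# intersect with heights
o=-c['R'].T@c['t'];d=c['R'].T@np.append(n(c,a),1)
for z in(.093,.095):print(z,o+d*(z-o[2])/d[2])
s0=env.observe();print(s0['clock'])
lens=np.array([.7200,-.180,.0935])
```

```text
[408.39957554 155.08836581] [ 0.71653232 -0.1789883   0.09304009]
[ 0.71739861 -0.18013467  0.09459561] [ 0.71491716 -0.17895886  0.10325584] [ 0.71688545 -0.17997169  0.09309702]
0.093 [ 0.71694056 -0.17885858  0.093     ]
0.095 [ 0.71633329 -0.17882576  0.095     ]
12.95
```

```bash
python3 -m handwheel '[{"delta_pos":[0.963,0.332,0.084],"delta_rot":[0,0,0],"grip":0.3},{"delta_pos":[0.963,0.332,0.084],"delta_rot":[0,0,0],"grip":0.3},{"delta_pos":[0.963,0.332,0.084],"delta_rot":[0,0,0],"grip":0.3},{"delta_pos":[0.963,0.332,0.084],"delta_rot":[0,0,0],"grip":0.3},{"delta_pos":[0.963,0.332,0.084],"delta_rot":[0,0,0],"grip":0.3},{"delta_pos":[0.963,0.332,0.084],"delta_rot":[0,0,0],"grip":0.3},{"delta_pos":[0.963,0.332,0.084],"delta_rot":[0,0,0],"grip":0.3},{"delta_pos":[0.963,0.332,0.084],"delta_rot":[0,0,0],"grip":0.3},{"delta_pos":[0.963,0.332,0.084],"delta_rot":[0,0,0],"grip":0.3},{"delta_pos":[0.963,0.332,0.084],"delta_rot":[0,0,0],"grip":0.3},{"delta_pos":[0.963,0.332,0.084],"delta_rot":[0,0,0],"grip":0.3}]' && python3 -m handwheel '[{"delta_pos":[0.963,0.332,0.084],"delta_rot":[0,0,0],"grip":0.3},{"delta_pos":[0.963,0.332,0.084],"delta_rot":[0,0,0],"grip":0.3},{"delta_pos":[0.963,0.332,0.084],"delta_rot":[0,0,0],"grip":0.3},{"delta_pos":[0.963,0.332,0.084],"delta_rot":[0,0,0],"grip":0.3},{"delta_pos":[0.963,0.332,0.084],"delta_rot":[0,0,0],"grip":0.3},{"delta_pos":[0.963,0.332,0.084],"delta_rot":[0,0,0],"grip":0.3},{"delta_pos":[0.963,0.332,0.084],"delta_rot":[0,0,0],"grip":0.3},{"delta_pos":[0.963,0.332,0.084],"delta_rot":[0,0,0],"grip":0.3},{"delta_pos":[0.963,0.332,0.084],"delta_rot":[0,0,0],"grip":0.3},{"delta_pos":[0.963,0.332,0.084],"delta_rot":[0,0,0],"grip":0.3},{"delta_pos":[0.963,0.332,0.084],"delta_rot":[0,0,0],"grip":0.3},{"delta_pos":[0,0,0],"delta_rot":[0,0,0],"grip":0.3}]'
cat > stem.py <<'E'
from h import *
import pickle
s=env.observe();c=cam('wrist');pickle.dump(c,open('w6.pkl','wb'));print(s['tool_pos'],s['eef_rot'],s['clock'])
P=cloud(c).reshape(-1,3);P=P[(np.hypot(P[:,0]-.558,P[:,1]-.207)<.03)]
Q=P[(P[:,2]>.191)&(P[:,2]<.2)];print('stem',len(Q),np.median(Q[:,2]),cv2.minEnclosingCircle((Q[:,:2]*1000).astype(np.float32)))
R=[]
for a in range(0,90,1):
    d=np.radians(a);A=Q[:,:2]@[np.cos(d),np.sin(d)];B=Q[:,:2]@[-np.sin(d),np.cos(d)];R.append(np.ptp(A)+np.ptp(B))
print('stem angle',np.argmin(R))
Q=P[(P[:,2]>.17)&(P[:,2]<.176)];print('neck',len(Q),np.median(Q[:,2]) if len(Q) else 0);Q=P[(P[:,2]>.157)&(P[:,2]<.164)];print('shoulder',len(Q),np.median(Q[:,2]))
E
python3 stem.py
```

```text
clock: 14.05
tool_pos: [0.6026, -0.0118, 0.2793]
eef_rot: [3.142, 0.0, 2.098]
contact_force: [0.6, -1.2, -0.1]
finger_gap: 0.7
grasp_force: 0.0
clock: 15.25
tool_pos: [0.5595, 0.2092, 0.2605]
eef_rot: [-3.141, -0.001, 2.1]
contact_force: [0.3, -1.2, -0.2]
finger_gap: 0.698
grasp_force: 0.0
[0.55951158 0.20920088 0.26045875] [-3.14128485e+00 -5.41989595e-04  2.09971185e+00] 15.25
stem 273 0.19513595084692575 ((558.4961547851562, 207.49681091308594), 6.751840591430664)
stem angle 30
neck 483 0.17277088493513976
shoulder 1856 0.159817296564716
```

```bash
python3 -m handwheel '[{"delta_pos":[-0.06,-0.09,0.8],"delta_rot":[0,0,0],"grip":0.3},{"delta_pos":[0,0,1],"delta_rot":[0,0,0],"grip":0.3},{"delta_pos":[0,0,1],"delta_rot":[0,0,0],"grip":0.4},{"delta_pos":[0,0,0.8],"delta_rot":[0,0,0],"grip":0.5},{"delta_pos":[0,0,0.4],"delta_rot":[0,0,0],"grip":0.6},{"delta_pos":[0,0,0],"delta_rot":[0,0,0],"grip":0.7},{"delta_pos":[0,0,0],"delta_rot":[0,0,0],"grip":0.7}]' 60
```

```text
clock: 16.0
tool_pos: [0.5597, 0.2051, 0.1815]
eef_rot: [3.141, 0.0, 2.095]
contact_force: [-0.4, -0.6, -0.9]
finger_gap: 0.296
grasp_force: 0.0
```

```bash
python3 -m handwheel '[{"delta_pos":[0,0,0.25],"delta_rot":[0,0,0],"grip":0.7},{"delta_pos":[0,0,0],"delta_rot":[0,0,0],"grip":0.7},{"delta_pos":[0,0,0],"delta_rot":[0,0,0],"grip":0.7}]'; python3 -c "
from h import *
import time
for i in range(3):
    s=env.observe();print(s['tool_pos'],s['eef_rot']);cam('wrist')"
```

```text
clock: 16.3
tool_pos: [0.5595, 0.2055, 0.1759]
eef_rot: [3.141, 0.0, 2.095]
contact_force: [0.4, 0.4, -0.1]
finger_gap: 0.302
grasp_force: 0.0
[0.55946036 0.20545961 0.17593109] [3.14138626e+00 4.59377626e-05 2.09492621e+00]
[0.55949102 0.20546238 0.17593313] [3.14135679e+00 6.70574425e-05 2.09491261e+00]
[0.55948647 0.20548834 0.17596791] [3.14131926e+00 5.62331620e-05 2.09490924e+00]
```

```bash
python3 -m handwheel '[{"delta_pos":[0.1,0,0.05],"delta_rot":[0,0,0],"grip":0.7},{"delta_pos":[0,0,0],"delta_rot":[0,0,0],"grip":1},{"delta_pos":[0,0,0],"delta_rot":[0,0,0],"grip":1},{"delta_pos":[0,0,0],"delta_rot":[0,0,0],"grip":1},{"delta_pos":[0,0,0],"delta_rot":[0,0,0],"grip":1},{"delta_pos":[0,0,0],"delta_rot":[0,0,0],"grip":1}]' 60
```

```text
clock: 17.05
tool_pos: [0.5585, 0.2072, 0.1749]
eef_rot: [3.141, -0.0, 2.095]
contact_force: [-0.2, 0.5, 3.0]
finger_gap: 0.095
grasp_force: 58.8
```

```bash
python3 -m handwheel '[{"delta_pos":[0,0,-0.2],"delta_rot":[0,0,0],"grip":1},{"delta_pos":[0,0,-0.4],"delta_rot":[0,0,0],"grip":1},{"delta_pos":[0,0,-0.5],"delta_rot":[0,0,0],"grip":1},{"delta_pos":[0,0,-0.5],"delta_rot":[0,0,0],"grip":1},{"delta_pos":[0,0,-0.5],"delta_rot":[0,0,0],"grip":1},{"delta_pos":[0,0,-0.8],"delta_rot":[0,0,0],"grip":1},{"delta_pos":[0,0,-1],"delta_rot":[0,0,0],"grip":1},{"delta_pos":[0,0,-1],"delta_rot":[0,0,0],"grip":1},{"delta_pos":[0,0,0],"delta_rot":[0,0,0],"grip":1},{"delta_pos":[0,0,0],"delta_rot":[0,0,0],"grip":1}]'
python3 - <<'E'
from h import *
import pickle
c=cam('wrist');s=env.observe();pickle.dump(c,open('w7.pkl','wb'));print(s['tool_pos'],s['eef_rot'],s['joints'].round(3))
T=np.array(c['tool_from_camera']);W=cloud(c)
Xt=(W-s['tool_pos'])@Ro.from_euler('xyz',s['eef_rot']).as_matrix()
m=(np.abs(Xt[...,0])<.03)&(np.abs(Xt[...,1])<.03)&(Xt[...,2]>-.002)&(Xt[...,2]<.06)
h=Xt[m];
for z in np.arange(0,.06,.004):
    q=h[(h[:,2]>z)&(h[:,2]<z+.004)]
    if len(q)>5:print(round(z,3),len(q),q.mean(0).round(4),q.min(0).round(4),q.max(0).round(4))
q=h[(h[:,2]>.010)&(h[:,2]<.022)]
cv2.imwrite('pics/w7.png',cv2.resize(c['img'][120:360,180:460],None,fx=2,fy=2)[...,::-1])
E
```

```text
clock: 18.05
tool_pos: [0.5586, 0.2072, 0.273]
eef_rot: [3.141, 0.0, 2.095]
contact_force: [0.4, 0.2, -0.6]
finger_gap: 0.101
grasp_force: 58.6
[0.55833111 0.20713015 0.27229191] [-3.14117014e+00 -1.01493935e-04  2.09476853e+00] [0.355 0.422 0.358 1.507 0.    1.402]
0.0 304 [0.0077 0.0006 0.0016] [ 0.0039 -0.0061  0.0002] [0.0109 0.0074 0.004 ]
0.004 112 [ 0.0094 -0.0003  0.006 ] [ 0.0066 -0.0081  0.004 ] [0.0109 0.0085 0.008 ]
0.008 121 [0.0092 0.0007 0.01  ] [ 0.005  -0.0098  0.008 ] [0.0155 0.0135 0.012 ]
0.012 1251 [0.0094 0.0005 0.0135] [-0.002  -0.0163  0.012 ] [0.0172 0.0178 0.016 ]
0.016 150 [ 0.014  -0.      0.0179] [ 0.0037 -0.0165  0.0161] [0.0173 0.0163 0.02  ]
0.02 149 [0.0141 0.0009 0.0219] [ 0.0038 -0.0163  0.02  ] [0.0173 0.0163 0.024 ]
0.024 136 [ 0.0138 -0.0001  0.0259] [ 0.0033 -0.0166  0.0241] [0.0172 0.0161 0.028 ]
0.028 120 [0.0144 0.0003 0.0299] [ 0.0036 -0.0165  0.028 ] [0.0172 0.0164 0.0319]
0.032 131 [0.0139 0.0004 0.034 ] [ 0.0035 -0.0165  0.032 ] [0.0173 0.0163 0.036 ]
0.036 109 [ 0.0142 -0.      0.0381] [ 0.0042 -0.0162  0.036 ] [0.017  0.016  0.0399]
0.04 98 [0.0142 0.001  0.0418] [ 0.0035 -0.0165  0.04  ] [0.0173 0.0163 0.044 ]
0.044 10 [0.0145 0.0005 0.0445] [ 0.0098 -0.0138  0.044 ] [0.0168 0.0108 0.0451]
```

View pics/w7.png

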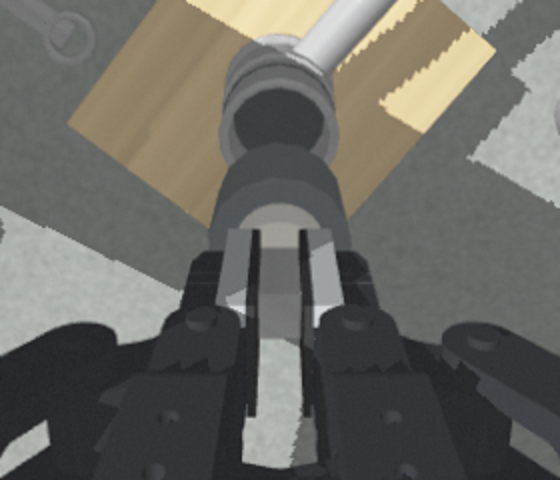

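Wrist view 7: the cartridge is clear of the bore and hangs straight in the pads. Body x/y extents are constant over its height, and the underside is about 46 mm beyond the TCP. Carrying it to the tablet level, then tilting.

```bash
python3 -m handwheel '[{"delta_pos":[-0.47,-0.162,0],"delta_rot":[0,0,0],"grip":1},{"delta_pos":[-0.947,-0.3236,0],"delta_rot":[0,0,0],"grip":1},{"delta_pos":[-0.947,-0.3236,0],"delta_rot":[0,0,0],"grip":1},{"delta_pos":[-0.947,-0.3236,0],"delta_rot":[0,0,0],"grip":1},{"delta_pos":[-0.947,-0.3236,0],"delta_rot":[0,0,0],"grip":1},{"delta_pos":[-0.947,-0.3236,0.1],"delta_rot":[0,0,0],"grip":1},{"delta_pos":[-0.947,-0.3236,0.1],"delta_rot":[0,0,0],"grip":1},{"delta_pos":[-0.947,-0.3236,0.1],"delta_rot":[0,0,0],"grip":1},{"delta_pos":[-0.947,-0.3236,0.1],"delta_rot":[0,0,0],"grip":1},{"delta_pos":[-0.947,-0.3236,0.1],"delta_rot":[0,0,0],"grip":1}]' && python3 -m handwheel '[{"delta_pos":[-0.947,-0.3236,0.1],"delta_rot":[0,0,0],"grip":1},{"delta_pos":[-0.947,-0.3236,0.1],"delta_rot":[0,0,0],"grip":1},{"delta_pos":[-0.947,-0.3236,0.1],"delta_rot":[0,0,0],"grip":1},{"delta_pos":[-0.947,-0.3236,0.1],"delta_rot":[0,0,0],"grip":1},{"delta_pos":[-0.947,-0.3236,0.1],"delta_rot":[0,0,0],"grip":1},{"delta_pos":[-0.947,-0.3236,0.1],"delta_rot":[0,0,0],"grip":1},{"delta_pos":[-0.947,-0.3236,0.1],"delta_rot":[0,0,0],"grip":1},{"delta_pos":[-0.947,-0.3236,0.1],"delta_rot":[0,0,0],"grip":1},{"delta_pos":[-0.47,-0.162,0],"delta_rot":[0,0,0],"grip":1},{"delta_pos":[0,0,0],"delta_rot":[0,0,0],"grip":1},{"delta_pos":[0,0,0],"delta_rot":[0,0,0],"grip":1}]' && python3 -m handwheel '[{"delta_pos":[0,0,0],"delta_rot":[-0.083,-0.1,0],"grip":1},{"delta_pos":[0,0,0],"delta_rot":[-0.083,-0.1,0],"grip":1},{"delta_pos":[0,0,0],"delta_rot":[-0.083,-0.1,0],"grip":1},{"delta_pos":[0,0,0],"delta_rot":[-0.083,-0.1,0],"grip":1},{"delta_pos":[0,0,0],"delta_rot":[-0.083,-0.1,0],"grip":1},{"delta_pos":[0,0,0],"delta_rot":[-0.083,-0.1,0],"grip":1},{"delta_pos":[0,0,0],"delta_rot":[0,0,0],"grip":1},{"delta_pos":[0,0,0],"delta_rot":[0,0,0],"grip":1},{"delta_pos":[0,0,0],"delta_rot":[0,0,0],"grip":1}]'
cat > corr.py <<'E'
from h import *
s=env.observe();R=Ro.from_euler('xyz',s['eef_rot']).as_matrix()
L=np.array([.7172,-.1795,.0935]);e,a=np.radians([55,159.7]);n=np.array([np.cos(e)*np.cos(a),np.cos(e)*np.sin(a),np.sin(e)])
g=L+.166*n;print('pos',s['tool_pos'],'goal',g.round(4),'z err deg',np.degrees(np.arccos(-R[:,2]@n)))
print('dpos share',(R.T@(g-s['tool_pos'])/.02).round(3));ax=np.cross(R[:,2],-n);print('drot share',(R.T@ax/(np.pi/4)).round(3),s['clock'],s['joint_vel'].round(4),s['joints'].round(2))
E
python3 corr.py
```

```text
clock: 19.1
tool_pos: [0.5948, 0.0191, 0.262]
eef_rot: [-3.14, -0.0, 2.094]
contact_force: [0.1, -0.7, -0.6]
finger_gap: 0.099
grasp_force: 58.6
clock: 20.2
tool_pos: [0.6281, -0.1459, 0.2467]
eef_rot: [3.141, -0.0, 2.095]
contact_force: [0.1, 0.4, -0.8]
finger_gap: 0.097
grasp_force: 58.6
clock: 21.1
tool_pos: [0.6298, -0.1462, 0.2488]
eef_rot: [2.725, 0.453, 1.998]
contact_force: [0.4, -0.1, -0.4]
finger_gap: 0.095
grasp_force: 58.7
pos [ 0.62983178 -0.14620555  0.24875325] goal [ 0.6279 -0.1465  0.2295] z err deg 0.2950251459860572
dpos share [ 0.447 -0.431  0.743]
drot share [-0.003 -0.006 -0.   ] 21.1 [-0.0049  0.0113  0.0076 -0.0118 -0.0007 -0.0005] [-0.18  0.01 -0.42  0.54 -0.1   0.84]
```

```bash
python3 -m handwheel '[{"delta_pos":[0.22,-0.215,0.37],"delta_rot":[-0.002,-0.003,0],"grip":1},{"delta_pos":[0.22,-0.215,0.37],"delta_rot":[-0.001,-0.003,0],"grip":1},{"delta_pos":[0,0,0],"delta_rot":[0,0,0],"grip":1},{"delta_pos":[0,0,0],"delta_rot":[0,0,0],"grip":1},{"delta_pos":[0,0,0],"delta_rot":[0,0,0],"grip":1}]'; python3 corr.py
```

```text
clock: 21.6
tool_pos: [0.6265, -0.1467, 0.2278]
eef_rot: [2.722, 0.458, 1.995]
contact_force: [-0.6, 0.2, -0.2]
finger_gap: 0.098
grasp_force: 58.7
pos [ 0.62651694 -0.1466956   0.22781195] goal [ 0.6279 -0.1465  0.2295] z err deg 0.0668845016095146
dpos share [-0.053  0.089 -0.033]
drot share [-0.001  0.    -0.   ] 21.6 [ 0.0004 -0.0046  0.0024 -0.0005 -0.0001  0.0003] [-0.18  0.02 -0.48  0.47 -0.1   0.84]
```

```bash
python3 -m handwheel '[{"delta_pos":[-0.05,0.09,-0.03],"delta_rot":[0,0,0],"grip":1},{"delta_pos":[0,0,0],"delta_rot":[0,0,0],"grip":1},{"delta_pos":[0,0,0],"delta_rot":[0,0,0],"grip":1},{"delta_pos":[0,0,0],"delta_rot":[0,0,0],"grip":1},{"delta_pos":[0,0,0],"delta_rot":[0,0,0],"grip":1}]'; python3 corr.py
python3 - <<'E'
from h import *
c=cam('wrist');s=env.observe();R=Ro.from_euler('xyz',s['eef_rot']).as_matrix()
X=(cloud(c)-s['tool_pos'])@R
h=X[(abs(X[...,0])<.03)&(abs(X[...,1])<.03)&(X[...,2]>.016)&(X[...,2]<.05)]
print('zmax',np.percentile(h[:,2],99.5))
for z in(.016,.026,.036):
    q=h[(h[:,2]>z)&(h[:,2]<z+.01)];print(z,len(q),q.min(0).round(4),q.max(0).round(4))
sc=cam('scene');Xs=(cloud(sc)-s['tool_pos'])@R
q=Xs[(abs(Xs[...,0])<.025)&(abs(Xs[...,1])<.025)&(Xs[...,2]>.016)&(Xs[...,2]<.06)];print('scene',len(q),q.min(0).round(4),q.max(0).round(4))
t=cam('top')
a=cv2.resize(sc['img'][150:330,180:440],(780,540));cv2.imwrite('pics/end.png',a[...,::-1])
p=cloud(t).reshape(-1,3)
E
```

```text
clock: 22.1
tool_pos: [0.6277, -0.1463, 0.2292]
eef_rot: [2.722, 0.458, 1.995]
contact_force: [-0.6, -0.1, -1.3]
finger_gap: 0.099
grasp_force: 58.7
pos [ 0.6276855  -0.1463344   0.22924607] goal [ 0.6279 -0.1465  0.2295] z err deg 0.06678518956664849
dpos share [-0.015  0.009 -0.002]
drot share [-0.001  0.    -0.   ] 22.1 [-0.0008 -0.0001  0.0006  0.0005  0.0012 -0.0017] [-0.18  0.02 -0.47  0.48 -0.1   0.84]
zmax 0.044616720193529955
0.016 371 [ 0.0031 -0.0163  0.016 ] [0.0166 0.0167 0.026 ]
0.026 317 [ 0.0029 -0.0163  0.026 ] [0.0168 0.0166 0.036 ]
0.036 238 [ 0.0027 -0.0163  0.0361] [0.0167 0.0166 0.0457]
scene 204 [-0.0224 -0.0172  0.016 ] [0.0149 0.0175 0.0467]
```

View pics/end.png

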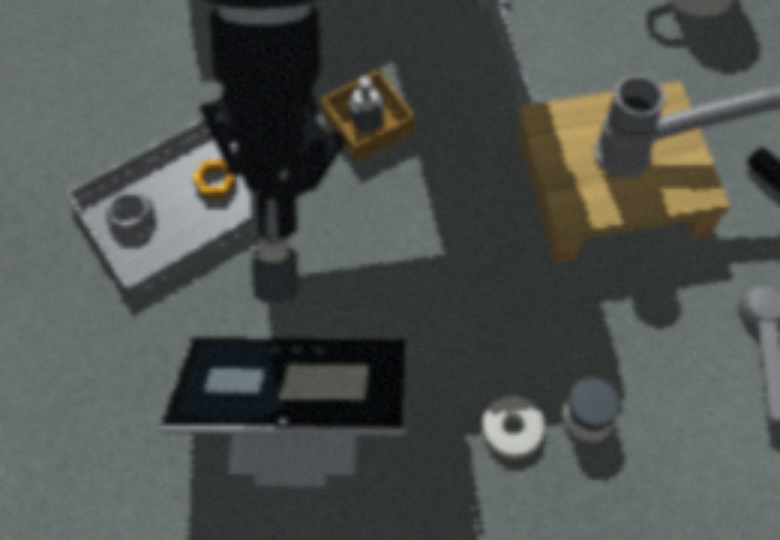

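The final view shows the cartridge at (273,270) held in front of the lens at (283,420), with the nut in the tray at (213,180). Everything else is where it lay.

```bash
python3 -c "
from plant import workorder
print(workorder.finish_job())"
```

```text
the job is handed in; nothing more can be done
None
```

The job is handed in at about 22 s: the nut lies on the tray floor, and by my measurements the cartridge is held still 12 cm in front of the lens, centred and with its underside square to it.

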